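Unlatch the tube carrier and hold its gate wide

ROBOT

A 6-joint arm with a two-finger parallel gripper is mounted at the origin on the work surface. World frame = base frame: x ahead of the robot, y to its left, z up, the work surface at z = 0. Lengths are in m, angles in rad, forces in N, time in s.
With the tool pointing down it reaches from about 0.25 to 0.725 m from the base axis. Payload 4 kg.
Tool frame: the origin (TCP) lies on the centre line of the jaws, within the pads' length; the fingertips stand 17 mm ahead of it and the grasp point (between the pads) lies 2 mm behind it; z points along the fingers, y is the line along which they close (so a half turn about z gives the same grasp; the last joint's range is limited). The gripper opens to 85 mm and grips with 20 to 120 N. Pads are 22 mm wide; open, the fingers measure 114 mm over their backs; the gripper's body (76 mm by 85 mm) begins 54 mm behind the grasp point. The pads swing forward as they close: fully open they stand 13 mm farther back than shut.
Start: joints at [-1.176, 0.241, 0.005, 1.335, 0, 1.571], TCP at [0.192, -0.462, 0.248] pointing down, gripper open.
Joint ranges: [-2.72, 2.72], [-1.05, 1.87], [-1.09, 1.28], [-1.99, 2.15], [-1.42, 1.44], [-3.14, 3.14]. Speed limits (rad/s): [2.79, 2.79, 3.14, 3.14, 3.14, 3.14].

INTERFACE

Orientations are given as a unit quaternion [x, y, z, w].
In Python, from workcell import get_obs, imaging, order gives the robot as it stands.
- The arm moves only by the tool apply_moves, never from a script. Its argument "targets" is a list that holds one entry, the list of rows, each a list of 5 numbers: the shift along the world's x, y, z in units of 40 mm (1.0 is 40 mm), then the turn about the world's z in degrees, then the gripper command: -1 is shut, 1 is fully open, values between are in proportion. In form: [[[dx, dy, dz, turn, fingers], ...]]. A call has 1 to 8 rows; each row shifts and turns the commanded pose from where the row before left it; what a row does not reach is not made up. A row lasts 1/12 s, in which the tool goes at most 41.7 mm and 7.16 degrees, less where a joint would pass 70% of its speed; a pose out of reach is approached as far as the arm can. A call is refused whole if a number of a shift passes 1 or a number of a turn 7.16, either way. A call with a gripper value outside its range is refused whole. The fingers move at their own pace and stop on an object; the grip force is fixed at half the most. Time passes only in rows, so rows that do not move let the fingers close. It gives the time, the measured TCP pose, the force, the opening and the grip force at its end, in the units of the state.
- get_obs(): the state, without advancing time (a new reading comes with each control period).
- imaging.camera(name): name is "scene" or "side" or "wrist"; returns (picture, depth): 420x560x3 uint8, blue, green, red; 420x560 float32, m along the optical axis (not along the pixel's ray), 0 where there is no reading.
- imaging.get_calibration(name): a dict with "camera_matrix" (3x3 intrinsics, pixels), "eye" and "rotation" of the camera in the world; the wrist camera has in their place "hand_eye" (4x4, takes a point from camera to tool coordinates, whose origin is the TCP and whose axes are the flange's). Camera axes: x right, y down, z forward; pixel columns grow to the right and rows downward; lengths in m; the calibration is good to about 2 mm. The wrist camera is an equidistant fisheye: a pixel r from the principal point sees the ray r / f radians off the axis. A picture is of the moment at which its call begins: read the wrist's pose just before it. get_calibration takes no time and is no camera call.
- order.job_done(): hands the job in; it is judged then, once.
The state is a dict: "clock": time; "joint_pos": joint angles; "joint_vel": joint speeds; "tau": joint torques, N m; "eef_pos": TCP position; "tool_rot": TCP orientation; "ft_force": force on the tool from outside, world axes, zero at the start; "ft_torque": the same for the moment, N m; "grip_width": finger opening in m; "grasp_force": force on a finger pad.
Only numpy, scipy, OpenCV 4.12 (cv2) and the standard library are available. Lean on these libraries where they do the work, as an engineer would, in place of code of your own. Each camera call takes 0.05 s, during which the arm holds its last target. There are 200 camera calls.

TASK

The gate of the white tube carrier has to be held open so that a colleague can slide the rack out. Pinch the narrow squeeze catch open first, then the broad one, so that each stays open; then take the gate's upright post, swing the gate past its click to about a right angle, and finish while still holding it there against its closing spring. Leave the glassware and the other things on the bench where they stand.

Things in the scene. Friction and masses are not known exactly. Their poses are not given: they have to be found in the camera images.
- narrow_mid (a point): Midpoint between the two upright grey ears of the narrow squeeze catch, z 0.158 m, 14 mm below their tops; frame x from gate into carrier, y along the gate to the hinge. Ears 14 mm wide in y, 6 thick, 60 apart over their outer faces in x. Pinch them together along x with 20 N or more until they stop (about 26 mm left between the fingertips). Catches sit 50 mm apart in y; either may be nearer the hinge.
- broad_mid (a point): Midpoint between the two upright grey ears of the broad squeeze catch, z 0.158 m, 14 mm below their tops; frame x from gate into carrier, y along the gate to the hinge. Ears 32 mm wide in y, 6 thick, 60 apart over their outer faces in x. Pinch them together along x with 20 N or more until they stop (about 26 mm left between the fingertips). Catches sit 50 mm apart in y; either may be nearer the hinge.
- narrow_hook (a joint): Angle of the narrow catch's hook and gate-side ear: 0 hooked, grows when pinched, stop 0.32 rad, gate freed above 0.2. Stiff pivot: stays where left. The hook arm runs from that ear's foot over the gate, top at z 0.128 m (some 10 mm higher when open): keep fingertips above z 0.137 m there.
- broad_hook (a joint): Angle of the broad catch's hook and gate-side ear: 0 hooked, grows when pinched, stop 0.32 rad, gate freed above 0.2. Stiff pivot: stays where left. The hook arm runs from that ear's foot over the gate, top at z 0.128 m (some 10 mm higher when open): keep fingertips above z 0.137 m there.
- narrow_ear (a joint): Angle of the narrow catch's rear ear (farther from the gate): 0 upright, grows as it is pinched towards the gate (stop 0.5 rad); a spring returns it when released. The bare roof behind it is at z 0.100 m.
- broad_ear (a joint): Angle of the broad catch's rear ear (farther from the gate): 0 upright, grows as it is pinched towards the gate (stop 0.5 rad); a spring returns it when released. The bare roof behind it is at z 0.100 m.
- post (a point): Point on the axis of the gate's pull post, 20 mm below its top: a plain upright steel post 14 mm across and 60 mm tall (z 0.118 to 0.178 m) on the gate's top edge near its free end. Moves with the gate. The gate is 10 mm thick, its top edge at z 0.118 m.
- hinge (a point): Point on the gate's vertical hinge axis, at the height of post; the post circles it at 150 mm, clockwise seen from above as the gate opens towards the robot. Frame as the carrier's: x into the carrier, y along the shut gate towards the hinge side, z up.
- gate (a joint): Opening angle of the gate, 0 shut, stop at 1.6 rad (square to the front). A spring pulls it shut (1 N at the post when shut, 4 N when wide); a detent clicks between about 0.3 and 0.9 rad (up to about 6 N more at the post). Let go, it swings back to about 0.8 rad at the click, so it must be held to stay wide.
- carrier: The white plastic tube carrier, 200 mm square and 100 mm high with open back top, fixed to the bench; gate at its front (-x side). Origin at the centre of its underside; x points from the gate to its back.
- beaker: glass beaker, 68 mm across, 85 mm high, on the free-end side in front of the carrier; bystander, loose on the bench, to be left standing where it is; origin at the centre of its underside
- jar: amber jar, 60 mm across, 120 mm high, beside the carrier on the gate's free-end side; bystander, loose on the bench, to be left standing where it is; origin at the centre of its underside
- flask: green conical flask, 84 mm across, 120 mm high, beside the carrier on the hinge side; bystander, loose on the bench, to be left standing where it is; origin at the centre of its underside
- dish: clear flat dish, 90 mm across, 15 mm high, in front of the carrier on the hinge side; bystander, loose on the bench, to be left standing where it is; origin at the centre of its underside
- stopper: cork stopper, 36 mm across, 30 mm high, out to the robot's right; bystander, loose on the bench, to be left standing where it is; origin at the centre of its underside
- meter: blue meter box, 100 x 90 x 62 mm high with its knobs, to the robot's left; bystander, loose on the bench, to be left standing where it is; origin at the centre of its underside
- wash: white plastic bottle, 64 mm across, 150 mm high, to the robot's right; bystander, loose on the bench, to be left standing where it is; origin at the centre of its underside

How it is judged:
By the outcome, as a careful person would: the job done as asked, in the order asked, and still so for the second after the job is handed in, while the arm keeps its last pose, push and grip.
It also fails if it takes over 48 s, if anything falls off the work surface, if the arm or the gripper's body presses on something with over 40 N, if the wrist force passes 120 N, or if a joint passes its speed limit or range.

## Working session

There is one attempt and no reset: what is moved stays moved. The work goes in short steps, Python scripts to look and compute and a tool call to move; the robot and the scene stay as the last step left them, time stands still between calls to the robot, and variables do not carry over. Pictures are saved under pics/ and viewed, at most 10 in all, crops included, and the job is handed in when it is done.

Besides the shell and the picture viewer there is one more tool, called after "Call:" as name([rows], argument=value, ...), one row to a line, values as JSON. apply_moves: Moves the arm, as the interface text tells. Its arguments: {"type":"object","properties":{"targets":{"type":"array","items":{"type":"array","items":{"type":"array","items":{"type":"number"}}}}},"required":["targets"]}

```bash
mkdir -p pics
cat > h.py <<'E'
import numpy as np, cv2
from workcell import get_obs, imaging, order
def cloud(name):
    im,d=imaging.camera(name); c=imaging.get_calibration(name)
    K=np.array(c["camera_matrix"]); R=np.array(c["rotation"]); e=np.array(c["eye"])
    v,u=np.mgrid[:d.shape[0],:d.shape[1]]
    p=np.stack([(u-K[0,2])/K[0,0]*d,(v-K[1,2])/K[1,1]*d,d],-1)@R.T+e
    p[d==0]=np.nan
    return im,d,p
E
python3 - <<'E'
from h import *
o=get_obs(); print({k:np.round(v,3) for k,v in o.items()})
for n in ("scene","side"):
    im,d,p=cloud(n); cv2.imwrite(f"pics/{n}0.png",im); np.save(f"{n}0.npy",p)
    c=imaging.get_calibration(n); print(n,np.round(c["eye"],3),np.round(c["rotation"],3).tolist())
E
```

```text
{'clock': np.float64(0.0), 'joint_pos': array([-1.176,  0.241,  0.004,  1.335,  0.   ,  1.571]), 'joint_vel': array([ 0.001, -0.001, -0.001,  0.002,  0.001, -0.001]), 'tau': array([-0.0000e+00, -3.7232e+01,  2.5241e+01,  1.7000e-02, -0.0000e+00,
       -0.0000e+00]), 'eef_pos': array([ 0.192, -0.461,  0.247]), 'tool_rot': array([ 0.981,  0.196, -0.   , -0.001]), 'ft_force': array([-0.167,  0.381, -0.134]), 'ft_torque': array([-0.005,  0.018, -0.022]), 'grasp_force': np.float64(0.0), 'grip_width': np.float64(0.085)}Traceback (most recent call last):
  File "<stdin>", line 4, in <module>
  File "h.py", line 7, in cloud
    p=np.stack([(u-K[0,2])/K[0,0]*d,(v-K[1,2])/K[1,1]*d,d],-1)@R.T+e
      ~~~~~~~~~~~~~~~~~~~~~~~~~~~~~~~~~~~~~~~~~~~~~~~~~~~~~~~~^~~~
ValueError: matmul: Input operand 1 has a mismatch in its core dimension 0, with gufunc signature (n?,k),(k,m?)->(n?,m?) (size 4 is different from 3)
```

```bash
sed -i 's/R=np.array(c\["rotation"\])/R=Rot.from_quat(c["rotation"]).as_matrix()/; 1a from scipy.spatial.transform import Rotation as Rot' h.py
python3 - <<'E'
from h import *
for n in ("scene","side"):
    im,d,p=cloud(n); cv2.imwrite(f"pics/{n}0.png",im); np.save(f"{n}0.npy",p)
    c=imaging.get_calibration(n); print(n,np.round(c["eye"],3),np.round(c["rotation"],3).tolist())
    z=p[...,2]; m=abs(z)<.01; print("bench",np.nanmedian(z[m]), m.sum())
E
```

```text
scene [ 0.926 -0.671  0.916] [0.903, 0.213, -0.089, -0.361]
bench 0.0008321742055661385 119397
side [0.486 1.501 1.191] [-0.03, 0.891, -0.452, 0.017]
bench -0.00036874770815464863 91482
```

View pics/scene0.png

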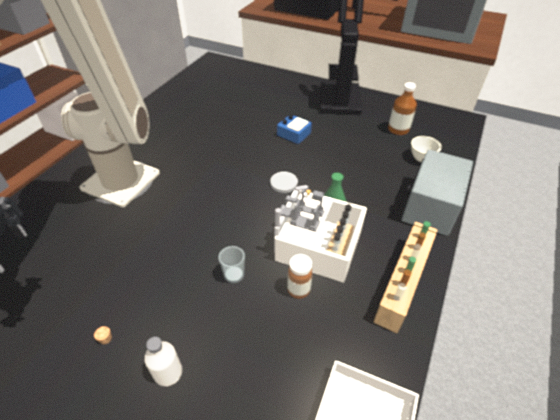

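View pics/side0.png

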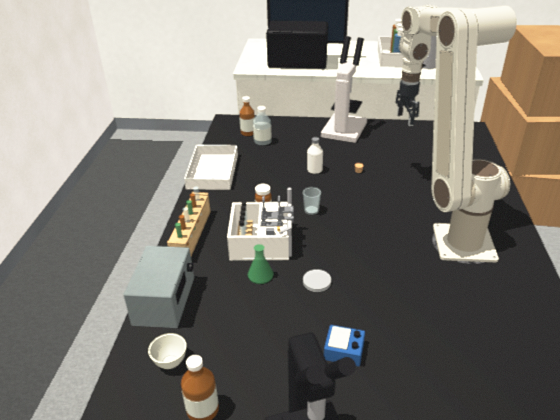

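Run:
```python
from h import *
im=cv2.imread("pics/scene0.png"); A=np.load("scene0.npy"); B=np.load("side0.npy")
c=A[200:265,270:370].reshape(-1,3); c=c[c[:,2]>.05]; m=np.nanmedian(c,0); print(m)
top=np.zeros((560,400,3),np.uint8)  # up = +x, left=+y ; 1px=1mm... 
S=1.4; x0,y0=m[0]-.2,m[1]+.14
def draw(P,off):
    q=P.reshape(-1,3); q=q[np.isfinite(q).all(1)&(q[:,2]>.01)&(q[:,2]<.3)]; q=q[np.argsort(q[:,2])]
    out=np.zeros((400,400),np.uint8)
    col=np.zeros((400,400),np.uint8)
    for x,y,z in q:
        r=int(400-(x-x0)*1000); k=int((y0-y)*1000+60)
        if 0<=r<400 and 0<=k<400: cv2.circle(col,(k,r),1,int(min(255,z*1400)),-1)
    g=cv2.applyColorMap(col,cv2.COLORMAP_JET)
    for t in range(0,400,50): cv2.line(g,(t,0),(t,4),(255,)*3); cv2.line(g,(0,t),(4,t),(255,)*3)
    return g
t=np.hstack([draw(A,0),draw(B,0)])
cv2.imwrite("pics/top.png",t); print("row r: x=",x0,"+(400-r)/1000; col k: y=",y0+.06,"-k/1000")
a=cv2.resize(im[165:265,265:375],None,fx=4,fy=4,interpolation=cv2.INTER_CUBIC); 
b=cv2.resize(cv2.imread("pics/side0.png")[175:275,225:325],None,fx=3.6,fy=4,interpolation=cv2.INTER_CUBIC)
cv2.imwrite("pics/crop.png",np.hstack([a,b]))
```

```text
[ 0.70557621 -0.00355632  0.10110657]
row r: x= 0.5055762088730065 +(400-r)/1000; col k: y= 0.19644368436671333 -k/1000
```

View pics/top.png

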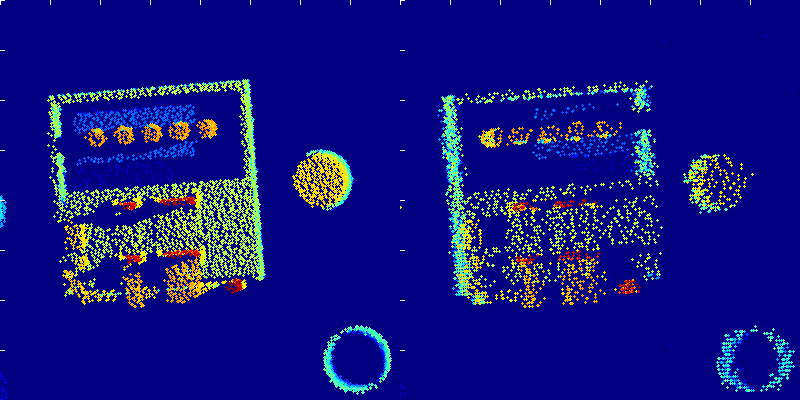

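View pics/crop.png

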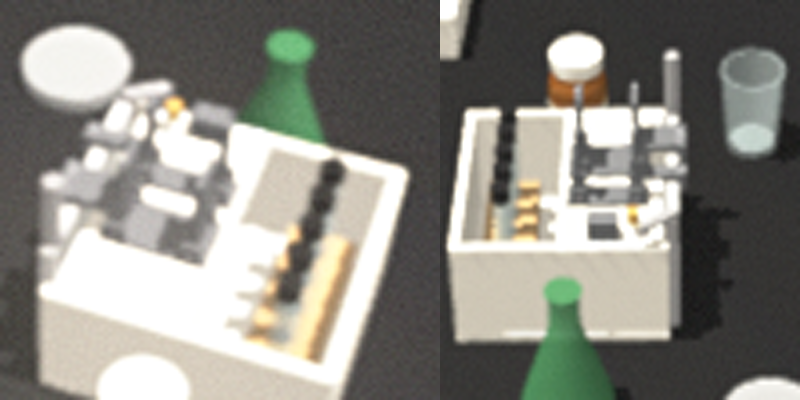

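Run:
```python
from h import *
A=np.load("scene0.npy"); B=np.load("side0.npy")
Q=[]
for n,P in(("scene",A),("side",B)):
    q=P.reshape(-1,3); q=q[np.isfinite(q).all(1)]; 
    X=.50558+.4; 
    r=(X-q[:,0])*1000; k=(.19644-q[:,1])*1000
    w=q[(r>60)&(r<320)&(k>30)&(k<270)&(q[:,2]>.09)&(q[:,2]<.106)]
    if n=="scene": bk=w; rect=cv2.minAreaRect(w[:,:2].astype(np.float32)*1000); print("rect",rect)
    # rear wall line fit: back rim
    for nm,(ka,kb,ra,rb) in dict(nrear=(100,145,190,215),nfront=(100,145,245,265),brear=(146,205,185,215),bfront=(146,205,238,265),post=(215,260,270,300)).items():
        s=q[(k>ka)&(k<kb)&(r>ra)&(r<rb)&(q[:,2]>.14)&(q[:,2]<.19)]
        if len(s): print(n,nm,len(s),"med",np.round(np.median(s,0),4),"min",np.round(s.min(0),4),"max",np.round(s.max(0),4))
    # back rim
    s=w[(900-0>0)&(r[(r>60)&(r<320)&(k>30)&(k<270)&(q[:,2]>.09)&(q[:,2]<.106)]<105)]
    ky=s[:,1]; kb=np.round(ky,2); 
    f=np.polyfit(s[:,1],s[:,0],1); print("rim slope yaw deg",-np.degrees(np.arctan(f[0])),len(s))
```

```text
rect ((714.1134033203125, 41.30479431152344), (206.8135986328125, 206.30470275878906), 4.5341620445251465)
scene nrear 33 med [0.701  0.0648 0.1592] min [0.6964 0.0609 0.1402] max [0.7025 0.0759 0.174 ]
scene nfront 32 med [0.6476 0.0612 0.1641] min [0.6435 0.0564 0.1433] max [0.6496 0.0704 0.1741]
scene brear 58 med [0.7052 0.0124 0.1651] min [0.7008 0.0022 0.1416] max [0.7076 0.0355 0.1774]
scene bfront 60 med [0.6529 0.0099 0.1638] min [ 0.6485 -0.0024  0.1401] max [0.655  0.0317 0.1749]
scene post 65 med [ 0.6215 -0.0415  0.1659] min [ 0.6126 -0.045   0.1407] max [ 0.626  -0.0297  0.1806]
rim slope yaw deg 2.6008449328850167 223
side nrear 21 med [0.6983 0.0754 0.1589] min [0.6951 0.0603 0.141 ] max [0.7019 0.0825 0.1755]
side nfront 18 med [0.6453 0.0715 0.1646] min [0.6425 0.0589 0.1401] max [0.6496 0.0794 0.1743]
side brear 24 med [0.7015 0.0317 0.1663] min [0.6995 0.0007 0.141 ] max [0.7054 0.0399 0.1745]
side bfront 24 med [0.6494 0.0233 0.1619] min [ 0.6457 -0.0025  0.1413] max [0.6537 0.0365 0.1745]
side post 43 med [ 0.6196 -0.0317  0.1617] min [ 0.6129 -0.0426  0.1403] max [ 0.6243 -0.0235  0.1785]
rim slope yaw deg 2.55751973299784 119
```

The top maps show the narrow catch on the hinge side (k≈130) and the broad one at k≈180. The post is at (236,286) and the beaker at (357,359), clear of the work. The sizes and the 50 mm spacing check out. Estimates: narrow_mid (.673,.068), broad_mid (.677,.018), post (.618,-.035), yaw ≈4.7°.

Call:
apply_moves([
  [[0.65, 0.72, 0.15, 3.9, 1], [0.65, 0.72, 0.15, 3.9, 1], [0.65, 0.72, 0.15, 3.9, 1], [0.65, 0.72, 0.15, 3.9, 1], [0.65, 0.72, 0.15, 3.9, 1], [0.65, 0.72, 0.15, 3.9, 1], [0.65, 0.72, 0.15, 3.9, 1], [0.65, 0.72, 0.15, 3.9, 1]],
])

```text
clock: 0.82
eef_pos: [0.401, -0.2294, 0.2965]
tool_rot: [0.891, 0.454, -0.0, -0.0]
ft_force: [0.4, -1.0, 1.0]
grip_width: 0.0858
grasp_force: 0.0
```

Call:
apply_moves([
  [[0.65, 0.72, 0, 3.9, 1], [0.65, 0.72, 0, 3.9, 1], [0.65, 0.72, 0, 3.9, 1], [0.65, 0.72, 0, 3.9, 1], [0.65, 0.72, 0, 3.9, 1], [0.65, 0.72, 0, 3.9, 1], [0.65, 0.72, 0, 3.9, 1], [0.65, 0.72, 0, 3.9, 1]],
])

```text
clock: 1.48
eef_pos: [0.6091, 0.001, 0.2959]
tool_rot: [0.736, 0.677, -0.0, -0.0]
ft_force: [0.6, -0.3, 0.3]
grip_width: 0.085
grasp_force: 0.0
```

Call:
apply_moves([
  [[0.65, 0.72, 0, 3.9, 1], [0.65, 0.72, 0, 3.9, 1], [0.33, 0.3, 0, 2, 1], [0, 0, 0, 0, 1], [0, 0, 0, 0, 1]],
])

```text
clock: 1.9
eef_pos: [0.6736, 0.0698, 0.2944]
tool_rot: [0.676, 0.737, -0.001, -0.001]
ft_force: [-1.3, 1.1, 0.2]
grip_width: 0.0854
grasp_force: 0.0
```

```bash
cat >> h.py <<'E'
def wcloud():
    o=get_obs(); im,d=imaging.camera("wrist"); c=imaging.get_calibration("wrist")
    K=np.array(c["camera_matrix"]); H=np.array(c["hand_eye"])
    v,u=np.mgrid[:d.shape[0],:d.shape[1]]
    a=(u-K[0,2])/K[0,0]; b=(v-K[1,2])/K[1,1]; th=np.hypot(a,b); s=np.tan(np.minimum(th,1.4))/np.maximum(th,1e-9)
    p=np.stack([a*s*d,b*s*d,d],-1)@H[:3,:3].T+H[:3,3]
    p=p@Rot.from_quat(o["tool_rot"]).as_matrix().T+o["eef_pos"]
    p[d==0]=np.nan
    return im,d,p
E
python3 - <<'E'
from h import *
im,d,p=wcloud(); cv2.imwrite("pics/w1.png",im); np.save("w1.npy",p)
q=p.reshape(-1,3); q=q[np.isfinite(q).all(1)]
col=np.zeros((400,400),np.uint8)
s=q[(q[:,2]>.06)&(q[:,2]<.2)]; s=s[np.argsort(s[:,2])]
for x,y,z in s:
    r=int(400-(x-.55)*2000);k=int((.15-y)*2000)
    if 0<=r<400 and 0<=k<400: cv2.circle(col,(k,r),1,int((z-.06)*1900),-1)
g=cv2.applyColorMap(col,cv2.COLORMAP_JET)
cv2.imwrite("pics/w1b.png",np.hstack([cv2.resize(im,(400,400)),g]))
E
```

```text
(no output)
```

View pics/w1b.png

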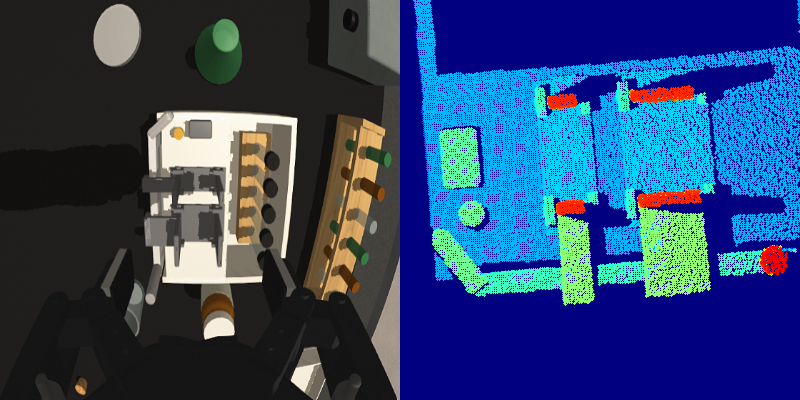

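The wrist map clearly shows both catches, the gate with its hinge bracket at lower left, and the post at (772,261). I'll extract the ear tops and fit them.

Run:
```python
from h import *
p=np.load("w1.npy"); q=p.reshape(-1,3); q=q[np.isfinite(q).all(1)]
r=400-(q[:,0]-.55)*2000;k=(.15-q[:,1])*2000
R={}
for nm,(ka,kb,ra,rb,zl) in dict(nr=(135,190,85,115,.15),br=(220,300,80,110,.15),nf=(150,195,190,220,.15),bf=(230,310,180,212,.15),post=(355,392,240,280,.165),gate=(80,330,240,300,.113)).items():
    s=q[(k>ka)&(k<kb)&(r>ra)&(r<rb)&(q[:,2]>zl)&(q[:,2]<(.121 if nm=="gate" else .19))]
    zt=np.percentile(s[:,2],90)
    if nm!="gate": s=s[s[:,2]>zt-.006]
    (c,wh,a)=cv2.minAreaRect(s[:,:2].astype(np.float32)*1000); R[nm]=np.array(c)
    print(nm,len(s),"ztop",round(zt,4),np.round(c,1),np.round(wh,1),round(a,1))
n=(R["nr"]+R["nf"])/2;b=(R["br"]+R["bf"])/2
print("n",n,"b",b, "yaw",[np.degrees(np.arctan2(*(v[::-1]))) for v in (R["nr"]-R["nf"],R["br"]-R["bf"])], np.degrees(np.arctan2(-(n-b)[0],(n-b)[1])),np.linalg.norm(n-b), np.linalg.norm(R["nr"]-R["nf"]))
print(get_obs()["eef_pos"])
```

```text
nr 141 ztop 0.173 [699.4  68.7] [ 6.2 13.7] 3.7
br 247 ztop 0.1729 [702.8  18.9] [ 6.1 31.1] 6.2
nf 134 ztop 0.1729 [646.4  64.7] [ 5.7 13.2] 3.9
bf 247 ztop 0.1729 [650.6  15.3] [ 6.1 31. ] 3.4
post 172 ztop 0.1789 [619.7 -37. ] [12.6 13.9] 89.2
gate 824 ztop 0.1193 [609.4  47.2] [ 17.8 125.9] 4.4
n [672.89050293  66.67918396] b [676.74209595  17.11585999] yaw [np.float64(4.357905173504719), np.float64(3.883940817739842)] 4.443555953148836 49.71275341585039 53.22308990534796
[0.67317972 0.06883078 0.29518754]
```

Call:
apply_moves([
  [[0, -0.05, -0.6, -0.5, 1], [0, 0, -0.6, 0, 1], [0, 0, -0.6, 0, 1], [0, 0, -0.6, 0, 1], [0, 0, -0.6, 0, 1], [0, 0, -0.42, 0, 1], [0, 0, 0, 0, 1], [0, 0, 0, 0, 1]],
])

```text
clock: 2.62
eef_pos: [0.6722, 0.0654, 0.1594]
tool_rot: [0.681, 0.733, -0.001, -0.001]
ft_force: [-0.6, 0.6, 0.9]
grip_width: 0.0857
grasp_force: 0.0
```

Call:
apply_moves([
  [[0, 0.02, 0, 0, -1], [0, 0, 0, 0, -1], [0, 0, 0, 0, -1], [0, 0, 0, 0, -1], [0, 0, 0, 0, -1], [0, 0, 0, 0, -1], [0, 0, 0, 0, -1], [0, 0, 0, 0, -1]],
])

```text
clock: 3.28
eef_pos: [0.6694, 0.0673, 0.1636]
tool_rot: [0.68, 0.733, -0.002, -0.002]
ft_force: [-16.7, -1.3, 15.2]
grip_width: 0.0215
grasp_force: 55.4
```

Call:
apply_moves([
  [[0, 0, 0, 0, -1], [0, 0, 0, 0, -1], [0, 0, 0, 0, -1], [0, 0, 0, 0, -1]],
])

```text
clock: 3.62
eef_pos: [0.6695, 0.0672, 0.1636]
tool_rot: [0.68, 0.733, -0.002, -0.002]
ft_force: [-15.9, -2.2, 16.1]
grip_width: 0.0214
grasp_force: 55.4
```

Call:
apply_moves([
  [[0, 0, 0, 0, 1], [0, 0, 0, 0, 1], [0, 0, 0, 0, 1], [0, 0, 0, 0, 1], [0, 0, 0, 0, 1], [0, 0, 0, 0, 1], [0, 0, 0, 0, 1], [0, 0, 0, 0, 1]],
])

```text
clock: 4.28
eef_pos: [0.6733, 0.0676, 0.1591]
tool_rot: [0.68, 0.733, -0.0, -0.0]
ft_force: [0.2, -0.0, 0.1]
grip_width: 0.0857
grasp_force: 0.0
```

Call:
apply_moves([
  [[0, 0, 0.6, 0, 1], [0, 0, 0.6, 0, 1], [0, 0, 0.6, 0, 1], [0, 0, 0.6, 0, 1], [0.09, -1, 0.6, 0, 1], [0, -0.26, 0, 0, 1], [0, 0, 0, 0, 1], [0, 0, 0, 0, 1]],
])

```text
clock: 4.95
eef_pos: [0.6765, 0.021, 0.276]
tool_rot: [0.681, 0.733, -0.0, -0.001]
ft_force: [0.1, -0.1, 0.5]
grip_width: 0.0853
grasp_force: 0.0
```

```bash
cat >> h.py <<'E'
def topmap(p,f,im):
    q=p.reshape(-1,3); q=q[np.isfinite(q).all(1)]
    col=np.zeros((400,400),np.uint8)
    s=q[(q[:,2]>.06)&(q[:,2]<.2)]; s=s[np.argsort(s[:,2])]
    for x,y,z in s:
        r=int(400-(x-.55)*2000);k=int((.15-y)*2000)
        if 0<=r<400 and 0<=k<400: cv2.circle(col,(k,r),1,int((z-.06)*1900),-1)
    cv2.imwrite(f,np.hstack([cv2.resize(im,(400,400)),cv2.applyColorMap(col,cv2.COLORMAP_JET)]))
E
python3 - <<'E'
from h import *
im,d,p=wcloud(); np.save("w2.npy",p); topmap(p,"pics/w2.png",im); print(get_obs()["eef_pos"],get_obs()["grip_width"])
E
```

```text
[0.67615025 0.02171686 0.27533364] 0.08559862639716506
```

View pics/w2.png

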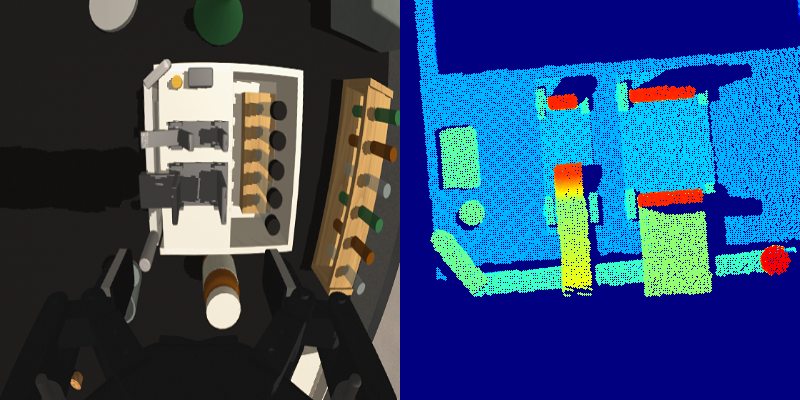

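Narrow catch stays open: its front ear moved about 17 mm, from row 207 to about 172. Next is the broad one.

Call:
apply_moves([
  [[0, -0.11, -0.6, 0, 1], [0, 0, -0.6, 0, 1], [0, 0, -0.6, 0, 1], [0, 0, -0.6, 0, 1], [0, 0, -0.53, 0, 1], [0, 0, 0, 0, 1], [0, 0, 0, 0, 1]],
])

```text
clock: 5.58
eef_pos: [0.6748, 0.0183, 0.1569]
tool_rot: [0.679, 0.734, -0.002, -0.002]
ft_force: [-0.1, 0.5, 0.6]
grip_width: 0.0856
grasp_force: 0.0
```

Call:
apply_moves([
  [[0, 0, 0.04, 0, -1], [0, 0, 0, 0, -1], [0, 0, 0, 0, -1], [0, 0, 0, 0, -1], [0, 0, 0, 0, -1], [0, 0, 0, 0, -1], [0, 0, 0, 0, -1], [0, 0, 0, 0, -1]],
])

```text
clock: 6.25
eef_pos: [0.6731, 0.0171, 0.1656]
tool_rot: [0.68, 0.733, -0.002, -0.002]
ft_force: [-16.8, -0.7, 15.8]
grip_width: 0.0199
grasp_force: 56.6
```

Call:
apply_moves([
  [[0, 0, 0, 0, -1], [0, 0, 0, 0, -1], [0, 0, 0, 0, -1], [0, 0, 0, 0, -1]],
])

```text
clock: 6.58
eef_pos: [0.6731, 0.0171, 0.1656]
tool_rot: [0.68, 0.733, -0.002, -0.001]
ft_force: [-15.9, -0.8, 15.1]
grip_width: 0.0196
grasp_force: 56.6
```

Call:
apply_moves([
  [[0, 0, 0, 0, 1], [0, 0, 0, 0, 1], [0, 0, 0, 0, 1], [0, 0, 0, 0, 1], [0, 0, 0, 0, 1], [0, 0, 0, 0, 1], [0, 0, 0, 0, 1], [0, 0, 0, 0, 1]],
])

```text
clock: 7.25
eef_pos: [0.6765, 0.0172, 0.1608]
tool_rot: [0.68, 0.733, -0.0, -0.0]
ft_force: [0.2, 0.2, -0.5]
grip_width: 0.0853
grasp_force: 0.0
```

Call:
apply_moves([
  [[0, 0, 0.6, 0, 1], [0, 0, 0.6, 0, 1], [0, 0, 0.6, 0, 1], [0, 0, 0.6, 0, 1], [0, 0, 0.6, 0, 1], [0, 0, 0, 0, 1], [0, 0, 0, 0, 1], [0, 0, 0, 0, 1]],
])

```text
clock: 7.92
eef_pos: [0.6765, 0.0172, 0.2804]
tool_rot: [0.68, 0.733, -0.0, -0.0]
ft_force: [-0.2, 0.5, -0.4]
grip_width: 0.0857
grasp_force: 0.0
```

Run:
```python
from h import *
im,d,p=wcloud(); np.save("w3.npy",p); topmap(p,"pics/w3.png",im); o=get_obs();print(o["eef_pos"],o["grip_width"],o["joint_pos"])
q=p.reshape(-1,3); q=q[np.isfinite(q).all(1)]
r=400-(q[:,0]-.55)*2000;k=(.15-q[:,1])*2000
s=q[(k>345)&(k<400)&(r>235)&(r<290)&(q[:,2]>.172)&(q[:,2]<.19)]
print(cv2.minAreaRect(s[:,:2].astype(np.float32)*1000),np.median(s[:,2]))
# gate top edge (between post and broad hook): band
s=q[(k>320)&(k<350)&(r>240)&(r<300)&(q[:,2]>.112)&(q[:,2]<.124)]; print("gate",np.median(s,0),s.min(0),s.max(0))
c=[.7143,.0413]
```

```text
[0.67616097 0.01721848 0.2796348 ] 0.08521366143606927 [ 2.54717974e-02  6.20400512e-01  6.65049767e-01  1.61817266e+00
 -2.88868054e-05  1.52086228e+00]
((620.0206909179688, -37.65081024169922), (13.176741600036621, 13.644523620605469), 22.870271682739258) 0.17801455214289624
gate [ 0.6185971  -0.0185201   0.11843692] [ 0.61345735 -0.02499216  0.1127787 ] [ 0.62316012 -0.01149037  0.1201195 ]
```

View pics/w3.png

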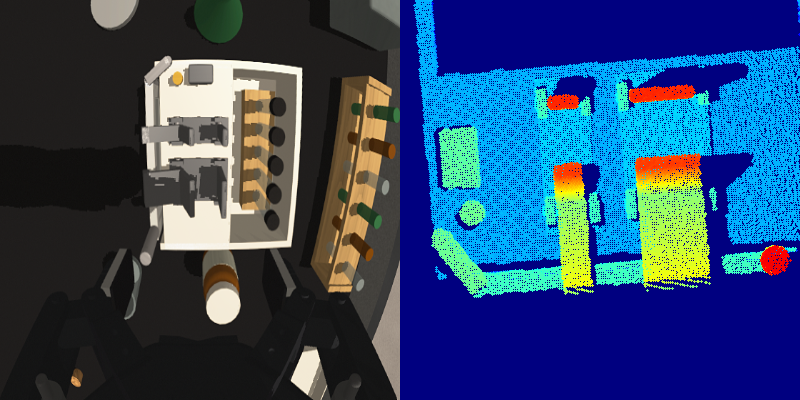

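Both catches are now open. Post is at (.620,-.0375), top .178; hinge is about (.6085,.112). I'll flip the wrist 180° so joint 6 has room to follow the gate, and go above the post.

Call:
apply_moves([
  [[-0.176, -0.171, 0, 7.1, 1], [-0.176, -0.171, 0, 7.1, 1], [-0.176, -0.171, 0, 7.1, 1], [-0.176, -0.171, 0, 7.1, 1], [-0.176, -0.171, 0, 7.1, 1], [-0.176, -0.171, 0, 7.1, 1], [-0.176, -0.171, 0, 7.1, 1], [-0.176, -0.171, 0, 7.1, 1]],
])

```text
clock: 8.63
eef_pos: [0.6191, -0.0378, 0.2792]
tool_rot: [0.246, 0.969, -0.0, -0.002]
ft_force: [-0.4, 0.4, 0.4]
grip_width: 0.085
grasp_force: 0.0
```

Call:
apply_moves([
  [[0, 0, 0, 7.1, 1], [0, 0, 0, 7.1, 1], [0, 0, 0, 7.1, 1], [0, 0, 0, 7.1, 1], [0, 0, 0, 7.1, 1], [0, 0, 0, 7.1, 1], [0, 0, 0, 7.1, 1], [0, 0, 0, 7.1, 1]],
])

```text
clock: 9.3
eef_pos: [0.6195, -0.0375, 0.2792]
tool_rot: [-0.244, 0.97, 0.001, -0.002]
ft_force: [-0.9, 0.5, -0.2]
grip_width: 0.0854
grasp_force: 0.0
```

Call:
apply_moves([
  [[0, 0, 0, 7.1, 1], [0, 0, 0, 7.1, 1], [0, 0, 0, 7.1, 1], [0, 0, 0, 7.1, 1], [0, 0, 0, 7.1, 1], [0, 0, 0, 7.1, 1], [0, 0, 0, 7.1, 1], [0, 0, 0, 7.1, 1]],
])

```text
clock: 9.97
eef_pos: [0.6195, -0.0374, 0.2792]
tool_rot: [-0.676, 0.737, 0.001, -0.001]
ft_force: [0.6, -0.6, -0.5]
grip_width: 0.0856
grasp_force: 0.0
```

Call:
apply_moves([
  [[0, 0, 0, 4.8, 1], [0, 0, 0, 4.8, 1], [0, 0, 0, 0, 1], [0, 0, 0, 0, 1]],
])

```text
clock: 10.3
eef_pos: [0.6198, -0.0374, 0.2798]
tool_rot: [0.733, -0.681, -0.001, 0.001]
ft_force: [0.1, -0.2, 0.5]
grip_width: 0.0853
grasp_force: 0.0
```

Call:
apply_moves([
  [[0, 0, -0.6, 0, 1], [0, 0, -0.6, 0, 1], [0, 0, -0.6, 0, 1], [0, 0, -0.6, 0, 1], [0, 0, -0.6, 0, 1], [0, 0, -0.05, 0, 1], [0, 0, 0, 0, 1], [0, 0, 0, 0, 1]],
])

```text
clock: 10.97
eef_pos: [0.6208, -0.0375, 0.1601]
tool_rot: [0.733, -0.68, 0.0, -0.0]
ft_force: [0.1, 0.0, 0.5]
grip_width: 0.0854
grasp_force: 0.0
```

Call:
apply_moves([
  [[0, 0, 0, 0, -1], [0, 0, 0, 0, -1], [0, 0, 0, 0, -1], [0, 0, 0, 0, -1], [0, 0, 0, 0, -1], [0, 0, 0, 0, -1], [0, 0, 0, 0, -1], [0, 0, 0, 0, -1]],
])

```text
clock: 11.63
eef_pos: [0.6204, -0.0375, 0.1598]
tool_rot: [0.733, -0.68, 0.0, -0.0]
ft_force: [-1.7, -1.1, 3.4]
grip_width: 0.0124
grasp_force: 58.4
```

Run:
```python
import numpy as np
a=np.radians(-85.6-np.linspace(0,90,25)); P=.15*np.c_[np.cos(a),np.sin(a)]/.04
r=np.round(np.diff(np.round(P,2),axis=0),2)
for i in (0,8,16): print([[*map(float,x),0,-3.75,-1] for x in r[i:i+8]])
```

```text
[[-0.25, -0.01, 0, -3.75, -1], [-0.24, 0.01, 0, -3.75, -1], [-0.25, 0.02, 0, -3.75, -1], [-0.24, 0.03, 0, -3.75, -1], [-0.24, 0.06, 0, -3.75, -1], [-0.24, 0.07, 0, -3.75, -1], [-0.23, 0.08, 0, -3.75, -1], [-0.22, 0.1, 0, -3.75, -1]]
[[-0.22, 0.11, 0, -3.75, -1], [-0.21, 0.13, 0, -3.75, -1], [-0.2, 0.14, 0, -3.75, -1], [-0.19, 0.15, 0, -3.75, -1], [-0.18, 0.17, 0, -3.75, -1], [-0.17, 0.18, 0, -3.75, -1], [-0.16, 0.18, 0, -3.75, -1], [-0.14, 0.2, 0, -3.75, -1]]
[[-0.14, 0.21, 0, -3.75, -1], [-0.11, 0.21, 0, -3.75, -1], [-0.11, 0.23, 0, -3.75, -1], [-0.09, 0.22, 0, -3.75, -1], [-0.07, 0.24, 0, -3.75, -1], [-0.06, 0.24, 0, -3.75, -1], [-0.04, 0.24, 0, -3.75, -1], [-0.03, 0.24, 0, -3.75, -1]]
```

Call:
apply_moves([
  [[-0.25, -0.01, 0, -3.75, -1], [-0.24, 0.01, 0, -3.75, -1], [-0.25, 0.02, 0, -3.75, -1], [-0.24, 0.03, 0, -3.75, -1], [-0.24, 0.06, 0, -3.75, -1], [-0.24, 0.07, 0, -3.75, -1], [-0.23, 0.08, 0, -3.75, -1], [-0.22, 0.1, 0, -3.75, -1]],
])

```text
clock: 12.3
eef_pos: [0.5458, -0.0242, 0.1598]
tool_rot: [-0.531, 0.848, -0.002, 0.001]
ft_force: [4.3, -3.9, -0.1]
grip_width: 0.0126
grasp_force: 58.9
```

Call:
apply_moves([
  [[-0.22, 0.11, 0, -3.75, -1], [-0.21, 0.13, 0, -3.75, -1], [-0.2, 0.14, 0, -3.75, -1], [-0.19, 0.15, 0, -3.75, -1], [-0.18, 0.17, 0, -3.75, -1], [-0.17, 0.18, 0, -3.75, -1], [-0.16, 0.18, 0, -3.75, -1], [-0.14, 0.2, 0, -3.75, -1]],
])

```text
clock: 12.97
eef_pos: [0.4851, 0.0266, 0.1597]
tool_rot: [-0.293, 0.956, -0.001, 0.0]
ft_force: [-0.1, -2.9, 3.2]
grip_width: 0.0128
grasp_force: 59.2
```

Call:
apply_moves([
  [[-0.14, 0.21, 0, -3.75, -1], [-0.11, 0.21, 0, -3.75, -1], [-0.11, 0.23, 0, -3.75, -1], [-0.09, 0.22, 0, -3.75, -1], [-0.07, 0.24, 0, -3.75, -1], [-0.06, 0.24, 0, -3.75, -1], [-0.04, 0.24, 0, -3.75, -1], [0, 0, 0, 0, -1]],
])

```text
clock: 13.63
eef_pos: [0.46, 0.0911, 0.1597]
tool_rot: [-0.07, 0.998, -0.001, -0.0]
ft_force: [-2.9, -3.8, 6.5]
grip_width: 0.0124
grasp_force: 59.6
```

Call:
apply_moves([
  [[-0.03, 0.2, 0, -3, -1], [0, 0, 0, 0, -1], [0, 0, 0, 0, -1], [0, 0, 0, 0, -1], [0, 0, 0, 0, -1]],
])

```text
clock: 14.05
eef_pos: [0.4592, 0.0979, 0.1597]
tool_rot: [-0.045, 0.999, -0.001, 0.0]
ft_force: [-2.5, -3.5, 7.1]
grip_width: 0.0124
grasp_force: 59.6
```

Run:
```python
from h import *
o=get_obs(); v=o["eef_pos"][:2]-[.6085,.112]; print(np.linalg.norm(v),-85.6-(np.degrees(np.arctan2(v[1],v[0]))-360*(v[1]>0)),o["ft_force"])
a,_,_=cloud("scene"); b,_,p=cloud("side"); w,_,pw=wcloud(); np.save("w4.npy",pw)
z=lambda i,x,y,W,H:cv2.resize(i[y:y+H,x:x+W],(400,300),interpolation=cv2.INTER_CUBIC)
cv2.imwrite("pics/fin.png",np.vstack([np.hstack([z(a,160,110,240,180),z(b,200,130,200,150)]),np.hstack([z(w,0,0,560,420),z(cv2.imread("pics/scene0.png"),160,110,240,180)])]))
```

```text
0.15000549673952124 88.99274159785571 [-2.50602435 -3.51792664  7.10625849]
```

View pics/fin.png

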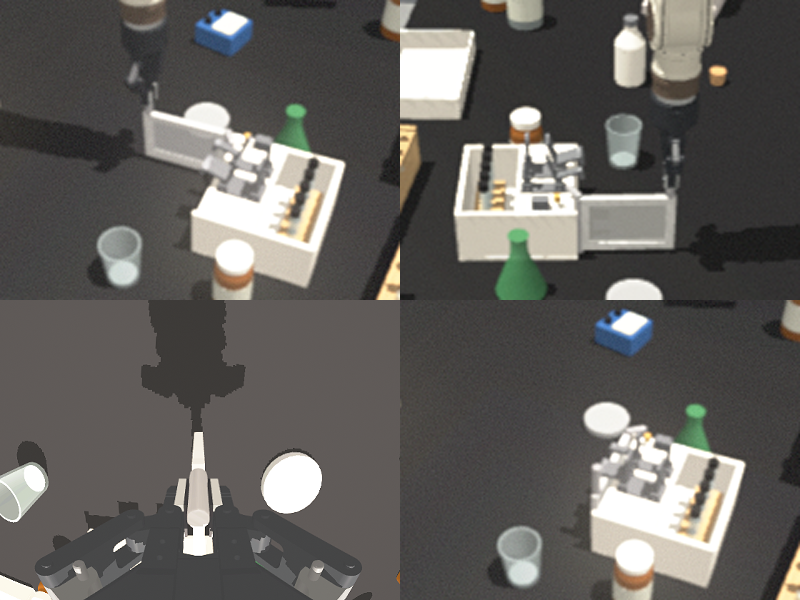

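The pictures show the gate about square to the carrier (89°) with the post held between the fingers. The beaker, jar, dish, flask and meter are where they were at the start.

```bash
python3 -c "
from h import *
print(order.job_done())"
```

```text
the job is handed in; nothing more can be done
None
```

I pinched both catches open, narrow first and then broad, and swung the gate to about 89°. I handed the job in at about 14 s of the 48 s limit with the arm still holding the post; the beaker, jar, dish, flask and meter box looked unmoved in the last pictures.

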